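# Tip the biscuit carton flat onto the opening mat

## Robot

A 6-joint arm with a two-finger parallel gripper is mounted at the origin on the work surface. World frame = base frame: x ahead of the robot, y to its left, z up, the work surface at z = 0. Lengths are in m, angles in rad, forces in N, time in s.
With the tool pointing down it reaches from about 0.35 to 0.85 m from the base axis. Payload 8.1 kg.
Tool frame: the origin (TCP) lies between the finger pads; the fingertips stand 11 mm ahead of it and the grasp point (between the pads) lies 8 mm behind it (robot.tips_ahead is the distance from the TCP to the fingertips, in m); z points along the fingers, y is the line along which they close (so a half turn about z gives the same grasp; the last joint's range is limited). The gripper opens to 93 mm and grips with 3 to 60 N. Pads are 15 mm wide; open, the fingers measure 128 mm over their backs; the gripper's body (75 mm by 188 mm) begins 65 mm behind the grasp point.
Start: joints at [-1.371, 0.13, 1.488, -0, 1.523, -0.085], TCP at [0.169, -0.576, 0.23] pointing down, gripper open.
Joint ranges: [-2.96, 2.96], [-0.89, 2.26], [0.02, 2.5], [-1.34, 4.48], [0, 2.73], [-2.66, 2.66]. Speed limits (rad/s): [2.39, 2.39, 2.79, 3.14, 3.14, 3.14].

## Interface

Orientations are given as a rotation vector (axis times angle).
In Python, from plant import robot gives the robot as it stands. The module is installed in compiled form; this text tells all that it offers.
- The arm moves only by the tool move_arm, never from a script. Its argument "deltas" is one flat list of numbers, 7 for each row, row after row: the shift along the tool's x, y, z in m, then the turn, a rotation vector about the tool's x, y, z in rad, then the opening, from 0 (shut) to 1 (fully open). A call has 1 to 12 rows; each row is the pose to reach, as a shift and turn from the pose commanded when the call began, along the tool's axes at that moment; what a row does not reach only later rows make up. A row lasts 1/8 s, in which the tool goes at most 62.5 mm and 10.7 degrees, less where a joint would pass 70% of its speed; a pose out of reach is approached as far as the arm can. A call with a gripper value outside its range is refused whole. The fingers move at their own pace and stop on an object; "squeeze" is the grip in N (left out, the last holds). Time passes only in rows, so rows that repeat a pose let the fingers close. It gives the time, the measured TCP pose, the force, the opening and the grip force at its end, in the units of the state.
- robot.read_state(): the state, without advancing time (a new reading comes with each control period).
- robot.read_camera(name): name is "side" or "top" or "wrist"; returns (picture, depth): 384x512x3 uint8, red, green, blue; 384x512 float32, m along the optical axis (not along the pixel's ray), 0 where there is no reading.
- robot.camera_model(name): a dict with "K" (3x3 intrinsics, pixels), "R" (3x3) and "t" (3): a world point X has camera coordinates R X + t; the wrist camera has in their place "tool_from_camera" (4x4, takes a point from camera to tool coordinates, whose origin is the TCP and whose axes are the flange's). Camera axes: x right, y down, z forward; pixel columns grow to the right and rows downward; lengths in m; the calibration is good to about 2 mm. A picture is of the moment at which its call begins: read the wrist's pose just before it. camera_model takes no time and is no camera call.
- robot.close_job(): hands the job in; it is judged then, once.
Trained networks look in the newest picture that a camera, given by its name, has taken for a name from the list of things; names that differ only in an ending like _2 or _b are one class to them, and where a whole thing is asked for, a point or a joint stands for the part that bears it (a point fixed in the world has none). Each returns a list of dicts, best first, with "confidence" (0 to 1); they miss things now and then, are a little off and sometimes report something else, mostly with a low value. They report only what shows in the picture. A call takes as long as a camera call. They do not tell look-alikes from the thing itself.
- robot.recognise(camera, label): "uv" ([column, row] in pixels, amid what is visible of it).
The state is a dict: "t": time; "q": joint angles; "dq": joint speeds; "joint_torque": joint torques, N m; "tool_pos": TCP position; "orientation": TCP orientation; "force": force on the tool from outside, world axes, zero at the start; "wrist_torque": the same for the moment, N m; "opening": finger opening in m; "gripper_force": force on a finger pad.
Only numpy, scipy, OpenCV 4.12 (cv2) and the standard library are available. Lean on these libraries where they do the work, as an engineer would, in place of code of your own. Each camera call takes 0.05 s, during which the arm holds its last target. There are 200 camera calls.

## Task

The red biscuit carton has to lie ready to be opened: with light fingertip pushes tip it over towards the marked rectangle on the cork mat, and if need be nudge it along, so that it lies flat on its broad side wholly inside the blue outline. Do not grip, lift or press it hard, do not let it fall away from the rectangle, and leave the green carton and everything else standing where it is. Finish clear of everything.

Things in the scene. Friction and masses are not known exactly. Their poses are not given: they have to be found in the camera images.
- red_carton: closed red carton with a white band and an orange ring on both broad sides, 100 mm wide (its x) by 45 mm thick (its y) by 160 mm tall (its z), 0.2 to 0.45 kg. It starts standing on the cork mat near either short end of the mat, its broad side facing the rectangle, with its inner foot edge from 12 mm inside to 52 mm outside the outline. Origin at the centre of its underside when standing. To tip it, its outer broad side is pushed near the top; both faces look alike
- red_center (a point): centre of the red carton, 80 mm above its underside when standing; same axes as the carton
- foot_a (a point): red carton: -x end of its underside, midway through its thickness (carton frame -50, 0, 0 mm)
- foot_b (a point): red carton: +x end of its underside, midway through its thickness (carton frame 50, 0, 0 mm)
- head_a (a point): red carton: -x end of its top, midway through its thickness (carton frame -50, 0, 160 mm)
- head_b (a point): red carton: +x end of its top, midway through its thickness (carton frame 50, 0, 160 mm)
- green_carton: green carton of the same size and axes as the red one, standing on the mat beyond the other short side of the rectangle, facing the red one. Origin at the centre of its underside. It must stay where it stands.
- rectangle (a point): centre of the marked rectangle, on the top face of the fixed cork mat (3 mm above the worktop). White rectangle with a 5 mm blue outline, 150 mm along its x and 220 mm along its y over the outside of the outline; the mat is 220 by 500 mm, same centre. The cartons stand at its +y and -y sides
- spice_jar: amber spice jar with steel cap, 44 mm across, 100 mm tall, beside the far long edge of the mat. Origin at its underside. It must stay where it stands.
- pepper_mill: dark wooden pepper mill, 52 mm across, 128 mm tall, beside the far long edge of the mat. Origin at its underside. It must stay where it stands.
- mug: blue mug, 80 mm across, 90 mm tall, in the back row. Origin at its underside. It must stay where it stands.
- tea_tin: yellow tin, 70 mm across, 110 mm tall, in the back row. Origin at its underside. It must stay where it stands.
- egg_bowl: terracotta bowl, 100 mm across, 50 mm tall, in the back row. Origin at its underside. It must stay where it stands.
- butter_dish: butter dish, white plate 75 by 110 mm with a blue cover and knob, 64 mm tall, in the back row. Origin at its underside. It must stay where it stands.
There are look-alikes about, which are no part of the job. Of the things shaped like the red_carton, the red one is meant.

How it is judged:
By the outcome, as a careful person would: the job done as asked, in the order asked, and still so for the second after the job is handed in, with the robot touching nothing.
It also fails if it takes over 48 s, if anything falls off the work surface, if the arm or the gripper's body presses on something with over 40 N, if the wrist force passes 120 N, or if a joint passes its speed limit or range.

## Working session

There is one attempt and no reset: what is moved stays moved. The work goes in short steps, Python scripts to look and compute and a tool call to move; the robot and the scene stay as the last step left them, time stands still between calls to the robot, and variables do not carry over. Pictures are saved under pics/ and viewed, at most 10 in all, crops included, and the job is handed in when it is done.

Besides the shell and the picture viewer there is one more tool, called after "Call:" as name(argument=value, ...) on one line, values as JSON. move_arm: Moves the arm, as the interface text tells. Its arguments: {"type":"object","properties":{"deltas":{"type":"array","items":{"type":"number"}},"squeeze":{"type":"number"}},"required":["deltas"]}

```bash
mkdir -p pics; cat > h.py <<'E'
import numpy as np, cv2
from plant import robot
def snap(cam,name=None):
    p,d=robot.read_camera(cam)
    if name: cv2.imwrite('pics/'+name,p[:,:,::-1])
    return p,d
def world(cam,d):
    m=robot.camera_model(cam);K=np.array(m['K']);R=np.array(m['R']);t=np.array(m['t'])
    v,u=np.mgrid[:d.shape[0],:d.shape[1]]
    P=np.stack([(u-K[0,2])/K[0,0]*d,(v-K[1,2])/K[1,1]*d,d],-1)
    return (P-t)@R
E
python3 - <<'E'
from h import *
s=robot.read_state();print(s['t'],s['tool_pos'],s['orientation'])
for c in('top','side'):
    p,d=snap(c,c+'0.png');W=world(c,d)
    for l in('red_carton','green_carton','rectangle'):
        for r in robot.recognise(c,l):
            u,v=map(int,r['uv']);print(c,l,r['confidence'],u,v,W[v,u].round(3))
a=cv2.imread('pics/top0.png');b=cv2.imread('pics/side0.png');cv2.imwrite('pics/both.png',cv2.resize(np.vstack([a,b]),(400,600)))
E
```

```text
0.0 [ 0.16849039 -0.57529316  0.22860685] [-3.10799875e+00 -4.45621179e-01  1.82184943e-04]
top red_carton 0.8 173 220 [0.453 0.2   0.164]
top red_carton 0.67 164 300 [0.274 0.221 0.16 ]
top green_carton 0.87 302 204 [ 0.485 -0.092  0.165]
top green_carton 0.66 204 152 [0.617 0.139 0.094]
top rectangle 0.55 239 209 [0.477 0.06  0.002]
top rectangle 0.41 302 207 [ 0.479 -0.092  0.165]
side red_carton 0.91 337 284 [0.266 0.265 0.158]
side red_carton 0.88 260 259 [0.454 0.24  0.129]
side green_carton 0.8 279 171 [ 0.49  -0.074  0.113]
side rectangle 0.73 267 237 [0.475 0.093 0.005]
side rectangle 0.4 261 257 [0.452 0.238 0.137]
```

View pics/top0.png

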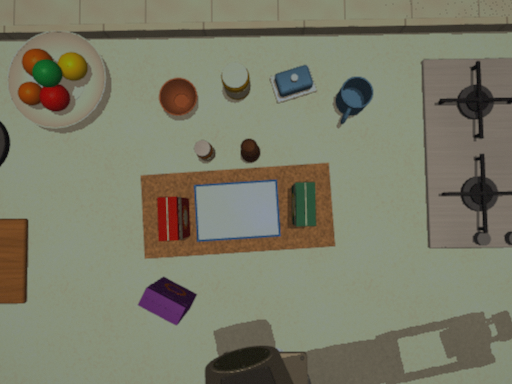

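View pics/side0.png

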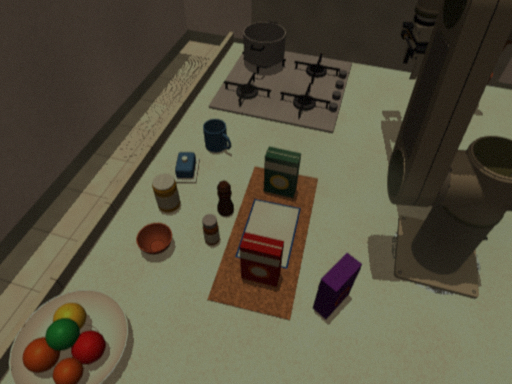

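The top view shows the red carton at (173,218) to the +y side of the rectangle centred at (237,210), with the green carton at (304,204) and a purple look-alike at (167,300). Next I measure the outlines.

```bash
cat >> h.py <<'E'
def rect(P):
    (c,s,a)=cv2.minAreaRect(P[:,:2].astype(np.float32)*1000); return np.round(c,1),np.round(s,1),round(a,2)
def fits(cam='top'):
    p,d=snap(cam);W=world(cam,d);h=cv2.cvtColor(p,cv2.COLOR_RGB2HSV).astype(int);z=W[...,2]
    x,y=W[...,0],W[...,1]
    box=(x>.3)&(x<.65)&(y>-.2)&(y<.36)
    return p,d,W,h,z,box
E
python3 - <<'E'
from h import *
p,d,W,h,z,box=fits()
H,S,V=h[...,0],h[...,1],h[...,2]
mat=box&(z<.012)
blue=mat&(H>100)&(H<130)&(S>110)
def big(m):
    n,l,st,_=cv2.connectedComponentsWithStats(m.astype(np.uint8));i=1+np.argmax(st[1:,4]);return l==i
B=big(blue);print('outline',rect(W[B]),B.sum(),W[B][:,2].mean())
C=big(mat&(H>5)&(H<20)&(S>90));print('mat',rect(W[C]))
for n,a,b in(('red',.1,.35),('green',-.2,-.02)):
    T=big(box&(z>.15)&(W[...,1]>a)&(W[...,1]<b));print(n,rect(W[T]),T.sum(),W[T].mean(0),np.median(W[T][:,2]))
for n,m in(('jar',(z>.06)&(W[...,0]>.57)&(W[...,0]<.66)&(abs(W[...,1]-.135)<.05)),('mill',(z>.06)&(W[...,0]>.57)&(W[...,0]<.66)&(abs(W[...,1]-.03)<.05)),('purple',(z>.14)&(abs(W[...,0]-.27)<.08)&(abs(W[...,1]-.22)<.1))):
    if m.sum():print(n,m.sum(),rect(W[m]),W[m][:,2].max())
E
```

```text
outline (array([499.5, -39.8]), array([106.2,   7. ]), 6.28) 44 0.003132451309903385
mat (array([474.2,  66.6]), array([219.4, 500.5]), 2.99)
red (array([456.1, 214.7]), array([99.9, 46.2]), 1.87) 910 [0.4557587  0.2135634  0.16244141] 0.16261460452560772
green (array([485.4, -98.7]), array([99.7, 45.2]), 0.25) 891 [ 0.48417706 -0.09840168  0.16294814] 0.1630023963687547
jar 271 (array([623.4, 142.8]), array([39.3, 40. ]), 88.19) 0.10458824076554499
mill 256 (array([624.4,  29.8]), array([39.9, 40.9]), 25.83) 0.13317474076860697
purple 1008 (array([260.3, 228.2]), array([100. ,  47.1]), 62.92) 0.164542820323569
```

```bash
cat >> h.py <<'E'
from scipy.spatial.transform import Rotation as Ro
def delta(target,yaw_y=None,start=None):
    """target xyz world, tool down, tool y at yaw_y deg; -> tool-frame shift & turn. start=(pos,rotvec)"""
    s=robot.read_state();p,o=start or (s['tool_pos'],s['orientation']);R=Ro.from_rotvec(o)
    sh=R.inv().apply(np.array(target)-p)
    a=np.radians(yaw_y);y=np.array([np.cos(a),np.sin(a),0]);z=np.array([0,0,-1.]);T=Ro.from_matrix(np.stack([np.cross(y,z),y,z],1))
    return sh.round(4),(R.inv()*T).as_rotvec().round(4)
E
python3 - <<'E'
from h import *
print(delta([.42,-.3,.30],-60)); print(delta([.4535,.2746,.30],2.5))
E
```

```text
(array([ 0.3188, -0.194 , -0.0704]), array([-1.000e-04, -0.000e+00, -2.387e-01]))
(array([ 0.5124, -0.7361, -0.0703]), array([-1.0000e-04, -1.0000e-04, -1.3296e+00]))
```

Call:
move_arm(deltas=[0, 0, -0.07, 0, 0, 0, 0.4, 0.319, -0.194, -0.07, 0, 0, -0.24, 0.4, 0.319, -0.194, -0.07, 0, 0, -0.24, 0.4, 0.319, -0.194, -0.07, 0, 0, -0.24, 0.4, 0.319, -0.194, -0.07, 0, 0, -0.24, 0.4, 0.319, -0.194, -0.07, 0, 0, -0.24, 0.4, 0.319, -0.194, -0.07, 0, 0, -0.24, 0.4, 0.319, -0.194, -0.07, 0, 0, -0.24, 0.4, 0.319, -0.194, -0.07, 0, 0, -0.24, 0.4])

```text
t: 1.58
tool_pos: [0.4201, -0.3002, 0.2997]
orientation: [3.033, 0.816, -0.001]
force: [-0.9, -0.2, 0.2]
opening: 0.0376
gripper_force: 0.0
```

```bash
python3 - <<'E'
from h import *
print(delta([.4535,.2746,.30],2.5))
E
```

```text
(array([ 0.3174, -0.4804, -0.0006]), array([-0.0000e+00,  6.0000e-04, -1.0887e+00]))
```

Call:
move_arm(deltas=[0.317, -0.48, 0, 0, 0, -1.089, 0.4, 0.317, -0.48, 0, 0, 0, -1.089, 0.4, 0.317, -0.48, 0, 0, 0, -1.089, 0.4, 0.317, -0.48, 0, 0, 0, -1.089, 0.4, 0.317, -0.48, 0, 0, 0, -1.089, 0.4, 0.317, -0.48, 0, 0, 0, -1.089, 0.4, 0.317, -0.48, 0, 0, 0, -1.089, 0.4, 0.317, -0.48, 0, 0, 0, -1.089, 0.4, 0.317, -0.48, 0, 0, 0, -1.089, 0.4, 0.317, -0.48, 0, 0, 0, -1.089, 0.4, 0.317, -0.48, 0, 0, 0, -1.089, 0.4, 0.317, -0.48, 0, 0, 0, -1.089, 0.4])

```text
t: 3.08
tool_pos: [0.4547, 0.2722, 0.2997]
orientation: [2.176, 2.266, -0.001]
force: [0.4, -0.5, 0.2]
opening: 0.0368
gripper_force: 0.0
```

```bash
python3 - <<'E'
from h import *
s=robot.read_state();print(s['tool_pos'],delta([.4535,.2746,.151],2.5))
c=robot.camera_model('wrist');T=np.array(c['tool_from_camera']);K=np.array(c['K'])
p,d=snap('side','side1.png')
E
```

```text
[0.45470924 0.27219601 0.29970822] (array([ 0.0025, -0.0011,  0.1487]), array([ 0.0001,  0.0006, -0.0031]))
```

View pics/side1.png

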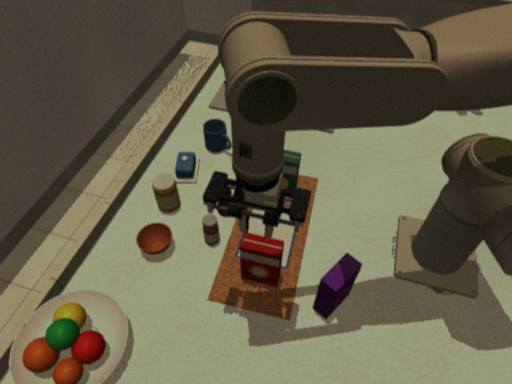

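The side view shows the fingers at about (260,215), over the carton's top at (262,243). I'm checking that projection before descending.

```bash
python3 - <<'E'
from h import *
m=robot.camera_model('side');K,R,t=map(np.array,(m['K'],m['R'],m['t']))
for X in([.4547,.2722,.2887],[.456,.2147,.163],[.4535,.2746,.14]):
    c=K@(R@np.array(X)+t);print(c[:2]/c[2],c[2])
p,d=snap('side');W=world('side',d)
m=(W[...,2]>.27)&(W[...,2]<.32)&(abs(W[...,0]-.45)<.1)&(W[...,1]>.1)
print(W[m].mean(0),W[m].min(0),W[m].max(0)); print(robot.read_state()['tool_pos'])
E
```

```text
[256.56811083 232.60543376] 0.7887454750346452
[262.54395279 243.00745265] 0.9204945390285166
[256.07223172 269.17083688] 0.9003034727541294
[0.4570117  0.28115946 0.30517991] [0.42081964 0.26756097 0.28761766] [0.48843784 0.28497909 0.31955421]
[0.45464074 0.27244178 0.29988684]
```

Call:
move_arm(deltas=[0.005, -0.001, 0.05, 0, 0, -0.003, 0.4, 0.005, -0.001, 0.1, 0, 0, -0.003, 0.4, 0.005, -0.001, 0.14, 0, 0, -0.003, 0.4, 0.005, -0.001, 0.149, 0, 0, -0.003, 0.4, 0.005, -0.001, 0.149, 0, 0, -0.003, 0.4, 0.005, -0.001, 0.149, 0, 0, -0.003, 0.4])

```text
t: 3.92
tool_pos: [0.4544, 0.2796, 0.1532]
orientation: [2.169, 2.271, 0.006]
force: [-0.3, 0.4, 0.4]
opening: 0.0367
gripper_force: 0.0
```

Call:
move_arm(deltas=[-0.012, 0, 0, 0, 0, 0, 0.4, -0.024, 0, 0, 0, 0, 0, 0.4, -0.03, 0, 0, 0, 0, 0, 0.4, -0.034, 0, 0, 0, 0, 0, 0.4, -0.038, 0, 0, 0, 0, 0, 0.4, -0.042, 0, 0, 0, 0, 0, 0.4, -0.047, 0, 0, 0, 0, 0, 0.4, -0.052, 0, 0, 0, 0, 0, 0.4, -0.057, 0, 0, 0, 0, 0, 0.4, -0.062, 0, 0, 0, 0, 0, 0.4])

```text
t: 5.18
tool_pos: [0.4557, 0.2168, 0.1506]
orientation: [-2.17, -2.272, 0.0]
force: [0.6, 0.3, -0.8]
opening: 0.0374
gripper_force: 0.1
```

```bash
python3 - <<'E'
from h import *
s=robot.read_state();print(s['t'],s['tool_pos'],s['force'])
snap('side','side2.png')
E
```

```text
5.175 [0.45569689 0.21684174 0.1505759 ] [ 0.57999636  0.29499999 -0.79132228]
```

View pics/side2.png

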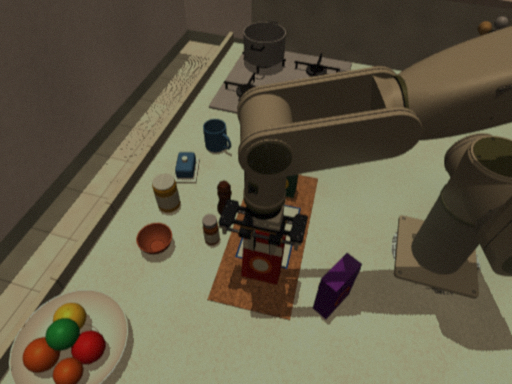

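The carton is leaning: its foot is still near row 280 and its top sits under the fingers at about (262,240). I'll continue gently.

Call:
move_arm(deltas=[-0.005, 0, 0, 0, 0, 0, 0.4, -0.01, 0, 0, 0, 0, 0, 0.4, -0.015, 0, 0, 0, 0, 0, 0.4, -0.02, 0, 0, 0, 0, 0, 0.4, -0.025, 0, 0, 0, 0, 0, 0.4, -0.03, 0, 0, 0, 0, 0, 0.4, -0.03, 0, 0, 0, 0, 0, 0.4, -0.03, 0, 0, 0, 0, 0, 0.4])

```text
t: 6.22
tool_pos: [0.4571, 0.1873, 0.1507]
orientation: [-2.17, -2.272, -0.0]
force: [0.3, 0.4, -0.4]
opening: 0.0373
gripper_force: 0.0
```

```bash
python3 - <<'E'
from h import *
s=robot.read_state();print(s['t'],s['tool_pos'],s['force'])
p,d=snap('side','side3.png');W=world('side',d);h=cv2.cvtColor(p,cv2.COLOR_RGB2HSV)
m=((h[...,0]<6)|(h[...,0]>172))&(h[...,1]>150)&(abs(W[...,0]-.46)<.1)&(W[...,1]>-.1)&(W[...,1]<.3)
print(m.sum(),W[m].min(0),W[m].max(0))
E
```

```text
6.225 [0.45714552 0.18729307 0.15066256] [ 0.34274261  0.3526578  -0.35217051]
999 [0.39322727 0.03168138 0.0054703 ] [0.51139019 0.22863431 0.34354821]
```

View pics/side3.png

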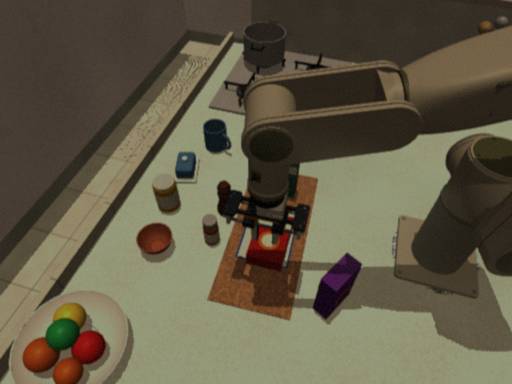

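The carton has fallen flat; its foot face is visible around (268,260). I'll retreat outward, still high, and measure it.

Call:
move_arm(deltas=[0.03, 0, -0.01, 0, 0, 0, 0.4, 0.06, 0, -0.01, 0, 0, 0, 0.4, 0.075, 0, -0.01, 0, 0, 0, 0.4, 0.075, 0, -0.01, 0, 0, 0, 0.4, 0.075, 0, -0.01, 0, 0, 0, 0.4])

```text
t: 6.9
tool_pos: [0.4536, 0.2615, 0.1603]
orientation: [2.17, 2.272, -0.001]
force: [-0.4, 0.1, -0.2]
opening: 0.037
gripper_force: 0.0
```

```bash
cat >> h.py <<'E'
def lying():
    s=robot.read_state();print(s['t'],s['tool_pos'],s['force'])
    for cam in('side','top'):
        p,d=snap(cam);W=world(cam,d);z=W[...,2]
        m=(abs(z-.048)<.008)&(abs(W[...,0]-.46)<.1)&(W[...,1]>-.08)&(W[...,1]<.23)
        n,l,st,_=cv2.connectedComponentsWithStats(m.astype(np.uint8))
        m=l==1+np.argmax(st[1:,4]);P=W[m]
        a=np.radians(2.99);D=(P[:,:2]-[.4742,.0666])@np.array([[np.cos(a),-np.sin(a)],[np.sin(a),np.cos(a)]])
        print(cam,m.sum(),rect(P),P[:,2].mean(),'u',np.percentile(D[:,0],[0,1,99,100]).round(4),'v',np.percentile(D[:,1],[0,1,99,100]).round(4))
E
python3 -c "from h import *;lying()"
```

```text
6.9 [0.45355803 0.26148781 0.16033254] [-0.36428717  0.08005708 -0.22239184]
side 169 (array([431.8,  56. ]), array([36.4, 52.4]), 2.74) 0.04660002933447979 u [-0.0612 -0.061  -0.0258 -0.0248] v [-0.0346 -0.0341  0.0156  0.0179]
top 2485 (array([459.8, 109.9]), array([100. , 160.1]), 2.11) 0.04810729986666734 u [-0.0627 -0.0612  0.0367  0.0384] v [-0.0366 -0.0344  0.1221  0.124 ]
```

Call:
move_arm(deltas=[0, 0, 0.045, 0, 0, 0, 0.4, 0, 0, 0.09, 0, 0, 0, 0.4, 0, 0, 0.12, 0, 0, 0, 0.4, 0, 0, 0.13, 0, 0, 0, 0.4, 0, 0, 0.13, 0, 0, 0, 0.4, -0.02, 0, 0.13, 0, 0, 0, 0.4, -0.04, 0, 0.13, 0, 0, 0, 0.4, -0.05, 0, 0.13, 0, 0, 0, 0.4, -0.055, 0, 0.13, 0, 0, 0, 0.4, -0.055, 0, 0.13, 0, 0, 0, 0.4])

```text
t: 8.25
tool_pos: [0.4563, 0.2069, 0.0308]
orientation: [2.171, 2.271, 0.001]
force: [0.8, 0.8, 0.6]
opening: 0.0371
gripper_force: 0.0
```

Call:
move_arm(deltas=[-0.005, 0, 0, 0, 0, 0, 0.4, -0.008, 0, 0, 0, 0, 0, 0.4, -0.012, 0, 0, 0, 0, 0, 0.4, -0.017, 0, 0, 0, 0, 0, 0.4, -0.022, 0, 0, 0, 0, 0, 0.4, -0.027, 0, 0, 0, 0, 0, 0.4, -0.032, 0, 0, 0, 0, 0, 0.4, -0.037, 0, 0, 0, 0, 0, 0.4, -0.042, 0, 0, 0, 0, 0, 0.4, -0.047, 0, 0, 0, 0, 0, 0.4, -0.05, 0, 0, 0, 0, 0, 0.4, -0.052, 0, 0, 0, 0, 0, 0.4])

```text
t: 9.75
tool_pos: [0.4586, 0.1551, 0.0307]
orientation: [2.17, 2.272, 0.0]
force: [0.2, 1.1, -0.9]
opening: 0.037
gripper_force: 0.7
```

```bash
python3 -c "from h import *;lying()"
```

```text
9.75 [0.45862029 0.15509458 0.0306652 ] [ 0.18900715  1.06143402 -0.91697521]
side 140 (array([427.2,  24.2]), array([22.3, 74.9]), 3.5) 0.04658921808739587 u [-0.06   -0.0598 -0.0381 -0.0376] v [-0.0773 -0.0766 -0.0039 -0.0025]
top 2187 (array([462.9,  57.9]), array([100.2, 143.7]), 2.58) 0.04816504740211366 u [-0.0618 -0.0604  0.037   0.0387] v [-0.08   -0.0787  0.0592  0.0636]
```

Call:
move_arm(deltas=[0.02, 0, 0, 0, 0, 0, 0.4, 0.06, 0, 0, 0, 0, 0, 0.4, 0.1, 0, 0, 0, 0, 0, 0.4, 0.1, 0, -0.06, 0, 0, 0, 0.4, 0.1, 0, -0.12, 0, 0, 0, 0.4, 0.1, 0, -0.18, 0, 0, 0, 0.4, 0.1, 0, -0.24, 0, 0, 0, 0.4, 0.1, 0, -0.26, 0, 0, 0, 0.4, 0.1, 0, -0.26, 0, 0, 0, 0.4, 0.1, 0, -0.26, 0, 0, 0, 0.4])

```text
t: 11.1
tool_pos: [0.4531, 0.2548, 0.2881]
orientation: [-2.169, -2.271, 0.005]
force: [-0.6, 0.1, -0.8]
opening: 0.0372
gripper_force: 0.0
```

```bash
python3 - <<'E'
from h import *
lying();snap('top','top4.png')
E
```

```text
11.1 [0.45314974 0.25477938 0.28807497] [-0.58707334  0.12890827 -0.7656102 ]
side 880 (array([463.3,  98.4]), array([100.3, 101.7]), 2.86) 0.046441434483238 u [-0.0595 -0.0588  0.0395  0.041 ] v [-0.0184 -0.0148  0.0823  0.0833]
top 2487 (array([462.5,  66. ]), array([ 99.9, 159.9]), 2.56) 0.04804732621658521 u [-0.0618 -0.0606  0.0372  0.0386] v [-0.08   -0.0785  0.0781  0.0802]
```

View pics/top4.png

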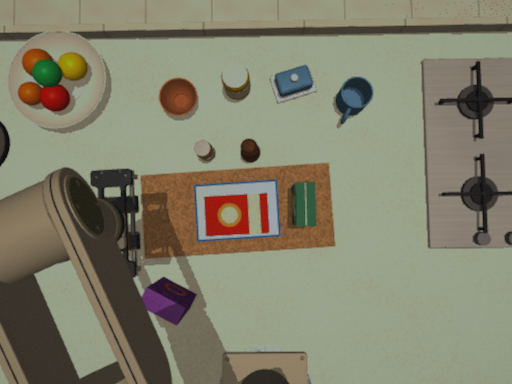

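The red carton lies flat within the blue outline, at columns 205–270 and rows 194–236. Everything else is where it was and the arm is clear.

```bash
python3 -c "from h import *;print(robot.close_job())"
```

```text
the job is handed in; nothing more can be done
None
```

The red carton lies flat on its broad side inside the blue outline, at least 13 mm from its outer edge by the top camera; the other things look unmoved, the arm is clear, and the job was handed in at about 11 s.

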